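Space the rail modules with the yellow spacer

ROBOT

A 6-joint arm with a two-finger parallel gripper is mounted at the origin on a cart in front of the work surface, level with it; the furniture and walls round the work are solid. World frame = base frame: x ahead of the robot, y to its left, z up, the work surface at z = 0. Lengths are in mm, angles in degrees, forces in N, time in s.
With the tool pointing down it reaches from about 225 to 875 mm from the base axis. Payload 3.4 kg.
Tool frame: the origin (TCP) lies at the very end of the fingers, on their centre line; the grasp point (between the pads) lies 19 mm behind it; z points along the fingers, y is the line along which they close (so a half turn about z gives the same grasp; the last joint's range is limited). The gripper opens to 85 mm and grips with 20 to 120 N. Pads are 22 mm wide; open, the fingers measure 114 mm over their backs; the gripper's body (76 mm by 85 mm) begins 54 mm behind the grasp point. The pads swing forward as they close: fully open they stand 13 mm farther back than shut.
Start: joints at [-77.98, 15.808, 86.224, -0, 77.962, -6.933], TCP at [186.76, -543.86, 231.328] pointing down, gripper open.
Joint ranges: [-165.64, 165.64], [-43.16, 119.46], [12.63, 154.43], [-67.54, 247.53], [6.08, 155.33], [-154.97, 154.97]. Speed limits (degrees/s): [147.25, 147.25, 180, 180, 180, 180].

INTERFACE

Orientations are given as [roll, pitch, yaw] about the fixed x, y, z axes, in that order (R = Rz(yaw) Ry(pitch) Rx(roll)).
In Python, from bench import status, camera, calibration, order, regions_of, spot_point gives the robot as it stands. The module is installed in compiled form; this text tells all that it offers.
- The arm moves only by the tool drive_tool, never from a script. Its argument "moves" is one flat list of numbers, 6 for each row, row after row: the shift along the tool's x, y, z as a fraction of full scale, then the turn, a rotation vector about the tool's x, y, z as a fraction of full scale. In form: [x, y, z, wx, wy, wz, x, y, z, wx, wy, wz, ...]. A call has 1 to 12 rows; each row is the pose to reach, as a shift and turn from the pose commanded when the call began, along the tool's axes at that moment; what a row does not reach only later rows make up. Full scale, the value 1, is 0.3 m for a shift and 30 degrees for a turn. A row lasts 1/10 s, in which the tool goes at most 50 mm and 8.59 degrees, less where a joint would pass 70% of its speed; a pose out of reach is approached as far as the arm can. A call with a number of a shift or a turn outside -1 to 1 is refused whole. A call with a gripper value outside its range is refused whole. "gripper" is the opening, from -1 (shut) to 1 (fully open), set as the call begins (left out, the last holds). The fingers move at their own pace and stop on an object; "grip_force" is the grip in N (left out, the last holds). Time passes only in rows, so rows that repeat a pose let the fingers close. It gives the time, the measured TCP pose, the force, the opening and the grip force at its end, in the units of the state.
- status.state(): the state, without advancing time (a new reading comes with each control period).
- camera(name): name is "side" or "top"; returns the picture (400x640x3 uint8, blue, green, red); there is no depth.
- calibration(name): a dict with "vfov" (degrees; the focal length in pixels is half the picture's height over the tangent of half this angle, whatever the lens; pixels are square), "cx", "cy" (the principal point, pixels), "R" (3x3) and "t" (3): a world point X has camera coordinates R X + t. Camera axes: x right, y down, z forward; pixel columns grow to the right and rows downward; lengths in mm; the calibration is good to about 2 mm. A picture is of the moment at which its call begins. calibration takes no time and is no camera call.
- order.hand_in(): hands the job in; it is judged then, once.
Trained networks look in the newest picture that a camera, given by its name, has taken for a name from the list of things; names that differ only in an ending like _2 or _b are one class to them, and where a whole thing is asked for, a point or a joint stands for the part that bears it (a point fixed in the world has none). Each returns a list of dicts, best first, with "p" (0 to 1); they miss things now and then, are a little off and sometimes report something else, mostly with a low value. They report only what shows in the picture. A call takes as long as a camera call. They do not tell look-alikes from the thing itself.
- regions_of(camera, name): "mask" (400x640 bool, what is visible of it) and "bbox" ([left, top, width, height] in pixels, round what is visible of it).
- spot_point(camera, name): "xy" ([column, row] in pixels: a listed point, or the origin of a listed thing).
The state is a dict: "clock": time; "qpos": joint angles; "joint_velocities": joint speeds; "effort": joint torques, N m; "eef_pos": TCP position; "eef_rot": TCP orientation; "force": force on the tool from outside, world axes, zero at the start; "torque": the same for the moment, N m; "grip_width": finger opening in mm; "grip_force": force on a finger pad.
Only numpy, scipy, OpenCV 4.12 (cv2) and the standard library are available. Lean on these libraries where they do the work, as an engineer would, in place of code of your own. Each camera call takes 0.05 s, during which the arm holds its last target. There are 200 camera calls.

TASK

Three modules on the rail need equal cooling gaps, each as wide as the yellow spacer (not the thinner blue one). Push the yellow spacer, tapered foot first, down to the rail between the orange middle module and the white module on your left, so that it opens that gap; then lift it out and push it down the same way between the orange module and the white one on your right. Leave it standing upright in that second gap, fully down, and let go.

Things in the scene. Friction and masses are not known exactly. Their poses are not given: they have to be found in the camera images.
- spacer: Loose yellow spacer, standing upright, 96 mm high, about 90 g. Origin: centre of its underside, z up. Lowest 54 mm: 44 mm along its x, 34 mm thick along its y; the foot widens from 16 mm thick at the bottom to 34 mm at 24 mm height. Grip above (54 to 96 mm): 36 mm in x, 24 mm in y; grasp it across x, 78 mm up, to stay above the modules. The blue spacer nearby is only 20 mm thick, untapered.
- rail: Fixed plate 70 x 250 x 6 mm with an aluminium rail along it. Origin: centre of its underside on the bench; x across (away from the robot), y along it to the robot's left, turned up to 0.4 rad. The rail's top is at z 14 mm. The orange module is fixed at its middle: 56 mm in x, 36 in y, top at z 62. A spacer pushed home against it has its origin at x 0, y +35 (left) or -35 mm (right), z 14.
- left_module_top (a point): Centre of the top (z 62 mm) of the left white module, 56 mm in x, 36 mm in y like the orange one; upper edges at the gaps bevelled 9 mm over the top 18 mm. It slides only along the rail (friction about 1.2 N) and stays where left. Gap to the orange module: 22 to 26 mm at the start, 48 mm at the end stop, always the distance between centres less 36 mm.
- right_module_top (a point): The same for the white module on the right (-y of the rail): centre of its top, z 62 mm; same size, start gap and sliding.
Not all that is in view belongs to the job. Of the things that look like the spacer, take the one that is farthest to the robot's right at the start.

How it is judged (in metres and radians):
On the way, in this order (a step that is already met when the one before it is completed fails the run):
1. the yellow spacer is down on the rail between the orange and the left white module, upright, and has opened that gap (y of spacer in the frame of rail between 0.024 and 0.048 m and x of spacer in the frame of rail between -0.018 and 0.018 m and z of spacer in the frame of rail below 0.021 m and angle between spacer's own z axis and vertical below 0.17 rad and y of left_module_top in the frame of rail between 0.064 and 0.08 m), for 0.2 s.
2. the yellow spacer is down on the rail between the orange and the right white module, upright, and has opened that gap (y of spacer in the frame of rail between -0.048 and -0.024 m and x of spacer in the frame of rail between -0.018 and 0.018 m and z of spacer in the frame of rail below 0.021 m and angle between spacer's own z axis and vertical below 0.17 rad and y of right_module_top in the frame of rail between -0.08 and -0.064 m), for 0.2 s.
At the end, for the whole second after the job is handed in: Both gaps beside the orange module are 28 to 44 mm wide (spacer 34 mm); the yellow spacer stands released and at rest in the right-hand gap, its underside within 7 mm of the rail top, within 18 mm of the rail's centre line across it, and less than 10 degrees off upright (all of step 2 and y of left_module_top in the frame of rail between 0.064 and 0.08 m and linear speed of spacer below 0.02 m/s and contact force between the fingers and spacer below 0.1 N); the robot touches nothing.
It also fails if it takes over 45 s, if anything falls off the work surface, if the arm or the gripper's body presses on something with over 40 N, if the wrist force passes 120 N, or if a joint passes its speed limit or range.

## Working session

There is one attempt and no reset: what is moved stays moved. The work goes in short steps, Python scripts to look and compute and a tool call to move; the robot and the scene stay as the last step left them, time stands still between calls to the robot, and variables do not carry over. Pictures are saved under pics/ and viewed, at most 10 in all, crops included, and the job is handed in when it is done.

Besides the shell and the picture viewer there is one more tool, called as name(argument=value, ...) on one line, values as JSON. drive_tool: Moves the arm, as the interface text tells. Shift numbers are shares of 0.3 m and turn numbers shares of 30 degrees, none past 1 either way. Its arguments: {"type":"object","properties":{"moves":{"type":"array"},"gripper":{"type":"number"},"grip_force":{"type":"number"}},"required":["moves"]}

```bash
mkdir -p pics; cat > h.py <<'E'
import numpy as np, cv2
from bench import status, camera, calibration, order, regions_of, spot_point
def ray(name,uv):
    c=calibration(name);f=200/np.tan(np.radians(c["vfov"]/2));R=np.array(c["R"]);t=np.array(c["t"])
    d=R.T@np.array([(uv[0]-c["cx"])/f,(uv[1]-c["cy"])/f,1.]);return -R.T@t,d/np.linalg.norm(d)
def at_z(name,uv,z):
    o,d=ray(name,uv);return o+d*(z-o[2])/d[2]
def proj(name,X):
    c=calibration(name);f=200/np.tan(np.radians(c["vfov"]/2));p=np.array(c["R"])@np.array(X,float)+np.array(c["t"])
    return np.array([c["cx"]+f*p[0]/p[2],c["cy"]+f*p[1]/p[2]])
E
python3 - <<'E'
from h import *
np.set_printoptions(precision=1,suppress=True)
ims=[]
for n in("top","side"):
    im=camera(n);cv2.imwrite(f"pics/{n}0.png",im);c=calibration(n)
    print(n,c["vfov"],c["cx"],c["cy"],ray(n,(c["cx"],c["cy"])))
    for k,z in(("spacer",0),("rail",0),("left_module_top",62),("right_module_top",62)):
        for r in spot_point(n,k)[:4]: print(k,"pt",round(r["p"],2),np.array(r["xy"]),at_z(n,r["xy"],z))
        if k in("spacer","rail"):
            for r in regions_of(n,k)[:4]: print(k,"reg",round(r["p"],2),r["bbox"])
print(status.state()["clock"])
E
```

```text
top 53.57699858302318 313.63057688928825 198.80446576569034 (array([363.5, 147.7, 886.9]), array([ 0.2, -0. , -1. ]))
spacer pt 0.87 [233.2 289.2] [369.1 328.9   0. ]
spacer pt 0.72 [261.2 253. ] [438.1 258.9   0. ]
spacer reg 0.94 [247.1, 242.6, 21.8, 24.2]
spacer reg 0.92 [209.2, 274.4, 31.5, 23.6]
spacer reg 0.32 [334.3, 212.7, 28.0, 31.0]
rail pt 0.78 [375.1 225.9] [460.8  -2.2   0. ]
rail reg 0.67 [318.8, 195.2, 111.1, 52.1]
left_module_top pt 0.61 [345.3 224.2] [466.7  69.4  62. ]
right_module_top pt 0.96 [401.8 210.2] [478.5 -53.3  62. ]
side 53.889185663869114 316.9855252381597 200.50270777803132 (array([ 722. , -605.1,  395.4]), array([-0.2,  0.9, -0.4]))
spacer pt 0.87 [278.6 187.2] [386.8 309.7  -0. ]
spacer pt 0.72 [289.5 195.3] [431.5 266.9   0. ]
spacer reg 0.85 [270.8, 149.3, 16.1, 39.1]
spacer reg 0.76 [278.9, 157.2, 20.0, 39.3]
spacer reg 0.62 [229.1, 222.9, 62.5, 64.2]
rail pt 0.94 [267.1 243.4] [465.   25.4   0. ]
rail reg 0.84 [229.5, 222.1, 60.0, 68.6]
right_module_top pt 0.6 [257.5 234. ] [477.7 -48.3  62. ]
0.7
```

View pics/top0.png

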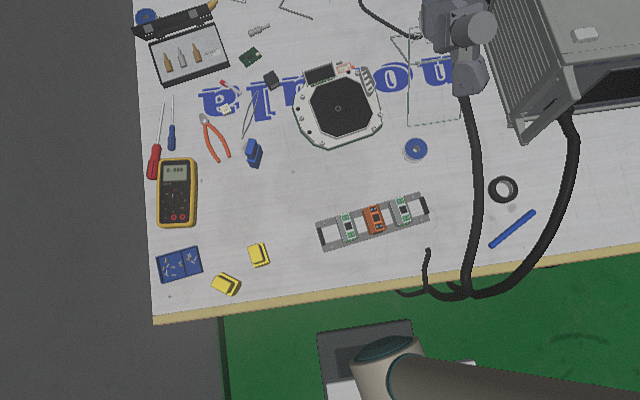

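View pics/side0.png

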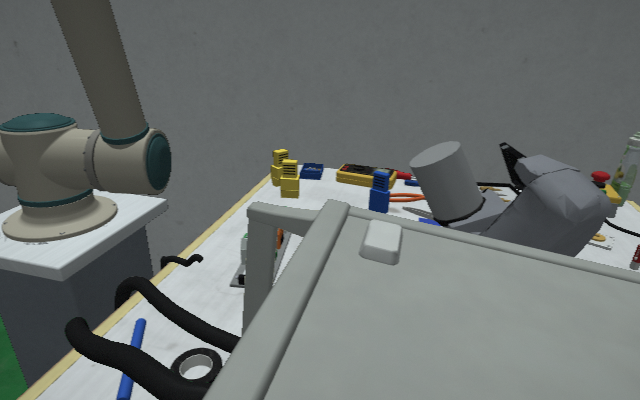

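The top view shows the two yellow spacers at (258,254) and (226,284). The right-hand one, (258,254), is the target. The rail runs from (320,235) to (428,208), with the orange module at (374,219). In the side view the rail is mostly hidden, and the target spacer is at (290,178).

```bash
python3 - <<'E'
from h import *
im=cv2.imread("pics/top0.png")
a=cv2.resize(im[232:278,236:286],None,fx=8,fy=8,interpolation=cv2.INTER_CUBIC)
b=cv2.resize(im[188:258,312:436],None,fx=6,fy=6,interpolation=cv2.INTER_CUBIC)
s=cv2.imread("pics/side0.png");s=cv2.resize(s[140:210,260:310],None,fx=5,fy=5,interpolation=cv2.INTER_CUBIC)
o=np.zeros((420+1,744,3),np.uint8);o[:420,:744]=b
cv2.imwrite("pics/b.png",o)
h=np.zeros((400,800,3),np.uint8);h[:368,:400]=a;h[:350,450:700]=s
cv2.imwrite("pics/a.png",h)
E
```

```text
(no output)
```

View pics/a.png

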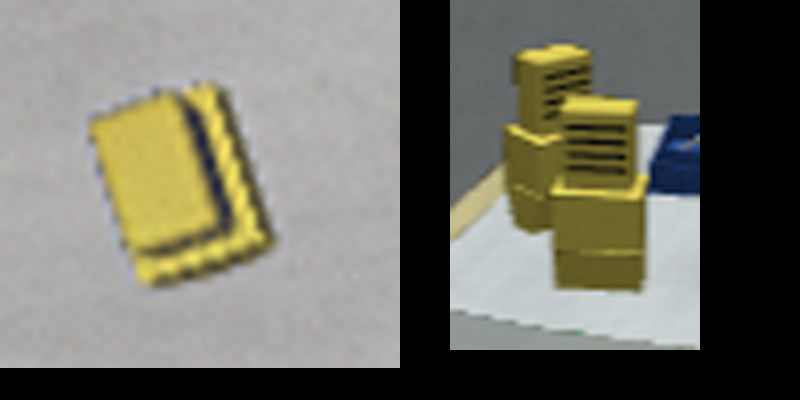

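View pics/b.png

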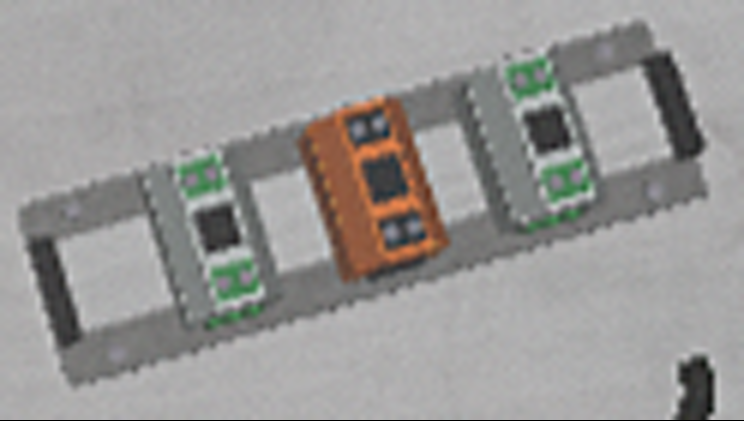

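The crops show the spacer's top face at (92,120), (180,92), (228,225), (140,250) in the 8x crop. The plate corners are at (20,208), (648,20), (708,195), (72,385) in the 6x crop, and the orange top is around (345,112) to (450,245).

```bash
python3 - <<'E'
from h import *
np.set_printoptions(precision=1,suppress=True)
def P(l,s,o,z): return np.array([at_z("top",((u+.5)/s-.5+o[0],(v+.5)/s-.5+o[1]),z) for u,v in l])
def rep(n,q):
    e=q[1]-q[0]+q[2]-q[3]; g=q[3]-q[0]+q[2]-q[1]
    print(n,q.mean(0),"sides",np.linalg.norm(e)/2,np.linalg.norm(g)/2,"ang(e),ang(g)",np.degrees(np.arctan2(e[1],e[0])),np.degrees(np.arctan2(g[1],g[0])))
rep("plate",P([(20,208),(648,20),(708,195),(72,385)],6,(312,188),6))
rep("orange",P([(342,115),(400,96),(450,248),(388,264)],6,(312,188),62))
rep("left",P([(176,160),(222,150),(266,300),(212,318)],6,(312,188),62))
rep("right",P([(505,65),(548,53),(598,195),(545,213)],6,(312,188),62))
rep("spacer top",P([(92,120),(180,92),(228,225),(140,250)],8,(236,232),96))
print(P([(218,85),(272,240),(152,285)],8,(236,232),54))
print("side check", proj("side",(438,259,0)),proj("side",(438,259,96)))
s=status.state();print(s["eef_pos"],s["eef_rot"],s["qpos"])
E
```

```text
plate [471.9   3.1   6. ] sides 248.4587695668735 69.02152774927904 ang(e),ang(g) -81.77031003280189 -172.4515090725684
orange [470.5   0.4  62. ] sides 22.092351527693115 55.42334831155969 ang(e),ang(g) -82.1215808494973 -172.5857812467366
left [461.7  64.3  62. ] sides 18.195881776913662 55.65576890303264 ang(e),ang(g) -82.8074482863555 -174.861261740829
right [479.8 -56.3  62. ] sides 17.91297931020373 53.51943539657799 ang(e),ang(g) -81.08667594212953 -173.7958319285539
spacer top [431.7 258.   96. ] sides 22.605695762653003 34.83746494386624 ang(e),ang(g) -81.63051017016656 -166.73784839350253
[[455.5 246.1  54. ]
 [413.5 237.   54. ]
 [406.6 269.3  54. ]]
side check [291.  196.8] [290.9 160.3]
[ 186.8 -543.8  231.3] [180.   0.  19.] [-78.   15.8  86.2  -0.   78.   -6.9]
```

```bash
cat >> h.py <<'E'
from scipy.spatial.transform import Rotation as Ro
def plan(wps,pos=None,rot=None):
    """wps: world (x,y,z,yaw), tool down; prints one drive row per waypoint, each its own call"""
    s=status.state();p=np.array(s["eef_pos"] if pos is None else pos,float)
    R=Ro.from_euler("xyz",s["eef_rot"] if rot is None else rot,degrees=True)
    for x,y,z,w in wps:
        T=Ro.from_euler("xyz",[180,0,w],degrees=True)
        a=R.inv().apply(np.array([x,y,z])-p)/300; b=np.degrees((R.inv()*T).as_rotvec())/30
        a=np.round(a,4);b=np.round(b,4)
        print(list(map(float,a)),list(map(float,b)),"rows>=",int(np.ceil(max(np.linalg.norm(a)*6,np.linalg.norm(b)*30/8.59))))
        p=p+R.apply(a*300);R=R*Ro.from_rotvec(np.radians(b*30))
E
python3 -c "
from h import *
plan([(280,-270,330,46.5),(390,-10,330,74),(431.5,258,190,102)])"
```

```text
[0.5904, -0.7623, -0.329] [0.0002, 0.0001, -0.9182] rows>= 7
[0.8811, -0.3307, 0.0] [0.0, 0.0, -0.9167] rows>= 6
[0.8968, -0.1132, 0.4667] [0.0, 0.0, -0.9333] rows>= 7
```

drive_tool(moves=[0,0,-0.165,0,0,0,0.59,-0.762,-0.33,0,0,-0.917,0.59,-0.762,-0.33,0,0,-0.917,0.59,-0.762,-0.33,0,0,-0.917,0.59,-0.762,-0.33,0,0,-0.917,0.59,-0.762,-0.33,0,0,-0.917,0.59,-0.762,-0.33,0,0,-0.917,0.59,-0.762,-0.33,0,0,-0.917,0.59,-0.762,-0.33,0,0,-0.917], gripper=1)

```text
clock: 1.6
eef_pos: [280.2, -269.7, 330.9]
eef_rot: [179.9, 0.1, 46.6]
force: [0.9, 0.3, -0.8]
grip_width: 85.6
grip_force: 0.0
```

drive_tool(moves=[0.881,-0.331,0,0,0,-0.917,0.881,-0.331,0,0,0,-0.917,0.881,-0.331,0,0,0,-0.917,0.881,-0.331,0,0,0,-0.917,0.881,-0.331,0,0,0,-0.917,0.881,-0.331,0,0,0,-0.917,0.881,-0.331,0,0,0,-0.917,0.881,-0.331,0,0,0,-0.917])

```text
clock: 2.4
eef_pos: [390.4, -11.0, 329.7]
eef_rot: [-179.9, 0.1, 74.0]
force: [0.6, 0.6, -0.1]
grip_width: 85.5
grip_force: 0.0
```

drive_tool(moves=[0.897,-0.113,0.467,0,0,-0.933,0.897,-0.113,0.467,0,0,-0.933,0.897,-0.113,0.467,0,0,-0.933,0.897,-0.113,0.467,0,0,-0.933,0.897,-0.113,0.467,0,0,-0.933,0.897,-0.113,0.467,0,0,-0.933,0.897,-0.113,0.467,0,0,-0.933,0.897,-0.113,0.467,0,0,-0.933,0.897,-0.113,0.467,0,0,-0.933])

```text
clock: 3.3
eef_pos: [432.5, 255.7, 190.5]
eef_rot: [180.0, 0.1, 101.8]
force: [-0.7, 0.1, -0.6]
grip_width: 85.4
grip_force: 0.0
```

```bash
python3 - <<'E'
from h import *
s=status.state();print(s["clock"],s["eef_pos"],s["eef_rot"],s["force"],s["grip_width"])
plan([(431.5,258,60,102)])
for n in("top","side"): cv2.imwrite(f"pics/{n}1.png",camera(n))
im=cv2.imread("pics/side1.png")
print(proj("side",(431.5,258,0)),proj("side",(431.5,258,96)),proj("side",s["eef_pos"]))
cv2.imwrite("pics/s1c.png",cv2.resize(im[80:220,220:380],None,fx=4,fy=4))
E
```

```text
3.3 [432.5284205  255.7356673  190.47330539] [1.79999612e+02 7.69474807e-02 1.01834637e+02] [-0.67728885  0.06810564 -0.60623096] 85.38760553405714
[0.0087, -0.0018, 0.4349] [0.0, 0.0026, -0.0055] rows>= 3
[288.39604413 196.62943873] [288.16939113 160.19777998] [288.03829395 121.54355408]
```

View pics/s1c.png

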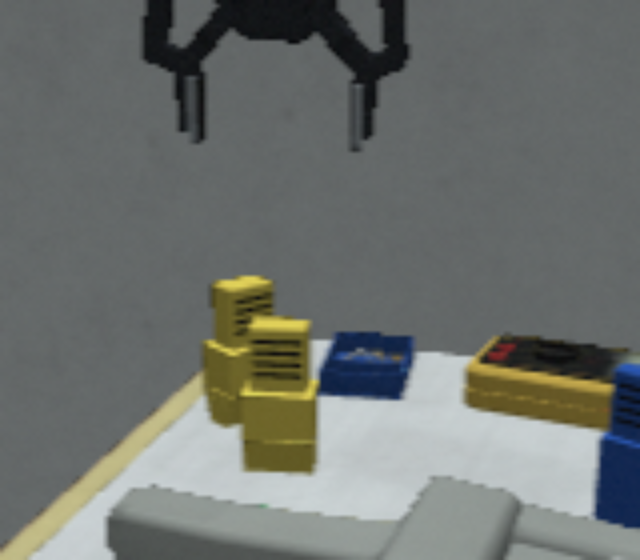

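The side view shows the spacer centred about 1 px to the right of the finger midpoint, i.e. about +3 mm in x. Both fingers clear it, so I'll descend and grip.

drive_tool(moves=[0.003,0.005,0.2,0,0,0,0.003,0.005,0.3,0,0,0,0.003,0.005,0.36,0,0,0,0.003,0.005,0.4,0,0,0,0.003,0.005,0.432,0,0,0,0.003,0.005,0.432,0,0,0,0.003,0.005,0.432,0,0,0])

```text
clock: 4.1
eef_pos: [433.9, 259.1, 61.5]
eef_rot: [179.9, -0.0, 101.9]
force: [0.1, -0.9, -0.1]
grip_width: 85.4
grip_force: 0.0
```

drive_tool(moves=[0,0,0,0,0,0,0,0,0,0,0,0,0,0,0,0,0,0,0,0,0,0,0,0,0,0,0,0,0,0,0,0,0,0,0,0,0,0,0,0,0,0,0,0,0,0,0,0], gripper=-1, grip_force=80)

```text
clock: 4.9
eef_pos: [433.3, 259.2, 61.1]
eef_rot: [179.9, -0.0, 102.0]
force: [-0.4, 0.4, 6.1]
grip_width: 35.0
grip_force: 79.8
```

drive_tool(moves=[0,0,-0.1,0,0,0,0,0,-0.2,0,0,0,0,0,-0.35,0,0,0,0,0,-0.35,0,0,0])

```text
clock: 5.3
eef_pos: [436.6, 260.6, 170.8]
eef_rot: [179.4, -0.1, 102.0]
force: [1.2, 0.6, -0.9]
grip_width: 34.9
grip_force: 79.8
```

```bash
python3 - <<'E'
from h import *
np.set_printoptions(precision=1,suppress=True)
s=status.state();print(s["clock"],s["eef_pos"],s["eef_rot"],s["force"],s["grip_width"])
a=np.radians(8.);c=np.array([471,1.5])
L=c+35*np.array([-np.sin(a),np.cos(a)]);print("left",L)
plan([(*L,150,98),(*L,110,98)])
E
```

```text
5.3 [436.6 260.6 170.8] [179.4  -0.1 102. ] [ 1.2  0.6 -0.9] 34.94511537128994
left [466.1  36.2]
[-0.7525, -0.0596, 0.0669] [0.0213, -0.0048, 0.1323] rows>= 5
[-0.0, 0.0, 0.1333] [0.0, -0.0, 0.0] rows>= 1
```

drive_tool(moves=[-0.15,-0.01,0,0,0,0.03,-0.3,-0.02,0,0,0,0.06,-0.45,-0.03,0,0,0,0.1,-0.6,-0.04,0,0,0,0.133,-0.7,-0.05,0.05,0,0,0.133,-0.743,-0.054,0.067,0,0,0.133,-0.743,-0.054,0.067,0,0,0.133,-0.743,-0.054,0.067,0,0,0.133])

```text
clock: 6.1
eef_pos: [463.0, 38.4, 145.1]
eef_rot: [-179.9, -0.1, 97.9]
force: [-1.0, 0.0, -1.4]
grip_width: 34.9
grip_force: 79.8
```

```bash
python3 - <<'E'
from h import *
np.set_printoptions(precision=1,suppress=True)
im=camera("top");s=status.state();print(s["clock"],s["eef_pos"],s["eef_rot"],s["force"],s["grip_width"])
plan([(467.4,39.3,150,98)])
cv2.imwrite("pics/t2.png",cv2.resize(im[150:280,300:440],None,fx=4.5,fy=4.5,interpolation=cv2.INTER_CUBIC))
E
```

```text
6.15 [463.2  38.8 145.5] [-180.   -0.   98.] [ 0.3 -0.4 -0.2] 35.315318190553086
[-0.0002, 0.014, -0.0151] [-0.0002, -0.0016, 0.0004] rows>= 1
```

View pics/t2.png

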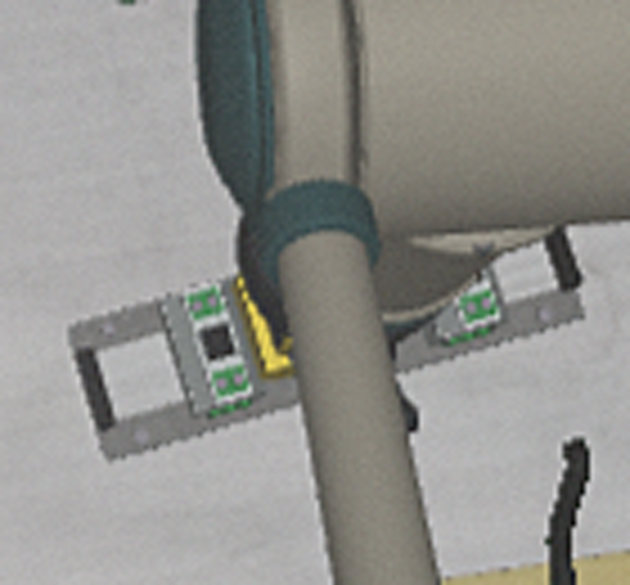

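The picture shows the spacer's yellow shoulder corner at crop (270,375), just right of the left white module. The arm hides the rest.

```bash
python3 - <<'E'
from h import *
np.set_printoptions(precision=1,suppress=True)
f=lambda u,v,z:at_z("top",((u+.5)/4.5-.5+300,(v+.5)/4.5-.5+150),z)
print("shoulder corner",f(268,376,138),"expected 439,51.4;  upper edge pt",f(240,283,138))
print("left mod top corners", f(190,288,62),f(222,282,62),f(252,398,62),f(212,408,62))
print(at_z("top",(345.3,224.2),62))
E
```

```text
shoulder corner [436.4  53.4 138. ] expected 439,51.4;  upper edge pt [477.3  58.5 138. ]
left mod top corners [489.9  73.   62. ] [490.5  57.7  62. ] [434.8  52.9  62. ] [433.   71.9  62. ]
[466.7  69.4  62. ]
```

drive_tool(moves=[0,0.014,0.04,0,0,0,0,0.014,0.08,0,0,0,0,0.014,0.1,0,0,0,0,0.014,0.115,0,0,0,0,0.014,0.13,0,0,0,0,0.014,0.13,0,0,0])

```text
clock: 6.75
eef_pos: [467.5, 38.3, 106.1]
eef_rot: [-180.0, 0.0, 98.0]
force: [0.2, 0.2, -1.0]
grip_width: 35.1
grip_force: 79.9
```

drive_tool(moves=[0,0,0.02,0,0,0,0,0,0.04,0,0,0,0,0,0.06,0,0,0,0,0,0.075,0,0,0,0,0,0.09,0,0,0,0,0,0.09,0,0,0])

```text
clock: 7.35
eef_pos: [466.9, 38.2, 78.7]
eef_rot: [-179.9, -0.0, 98.0]
force: [-0.7, -1.0, -0.9]
grip_width: 35.4
grip_force: 79.8
```

drive_tool(moves=[0,0,0.006,0,0,0,0,0,0.012,0,0,0,0,0,0.015,0,0,0,0,0,0.015,0,0,0,0,0,0.015,0,0,0])

```text
clock: 7.85
eef_pos: [467.5, 38.2, 75.1]
eef_rot: [180.0, 0.0, 98.0]
force: [-0.2, -1.2, 1.3]
grip_width: 35.0
grip_force: 80.2
```

```bash
python3 - <<'E'
from h import *
np.set_printoptions(precision=1,suppress=True)
im=camera("top");s=status.state();print(s["clock"],s["eef_pos"],s["eef_rot"],s["force"],s["grip_width"])
for k in("left_module_top","right_module_top"):
  for r in spot_point("top",k)[:1]: print(k,r["p"],at_z("top",r["xy"],62))
cv2.imwrite("pics/t3.png",cv2.resize(im[150:280,300:440],None,fx=4.5,fy=4.5,interpolation=cv2.INTER_CUBIC))
E
```

```text
7.9 [467.5  38.2  75.1] [180.   0.  98.] [-0.5 -1.   0.7] 35.05395050828483
right_module_top 0.68 [483.2 -53.8  62. ]
```

View pics/t3.png

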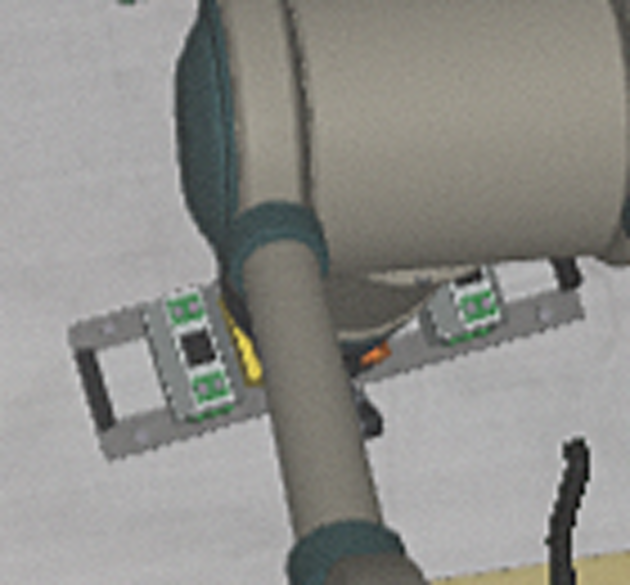

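The left white module has moved about 9 mm outwards: its chip went from crop (217,342) to (198,347). The spacer sits in the gap.

```bash
python3 - <<'E'
from h import *
f=lambda u,v,s,o:at_z("top",((u+.5)/s-.5+o[0],(v+.5)/s-.5+o[1]),62)
b=(312,188);L0,O,R0=[f(u,v,6,b) for u,v in((218,228),(386,180),(548,130))]
L1=f(198,347,4.5,(300,150))
a=np.radians(8);e=np.array([-np.sin(a),np.cos(a),0])
print("rel to orange: L0 %.1f R0 %.1f L1 %.1f"%((L0-O)@e,(R0-O)@e,(L1-O)@e),O)
E
```

```text
rel to orange: L0 61.5 R0 -60.2 L1 70.9 [471.05121029   3.45434728  62.        ]
```

drive_tool(moves=[0,0,-0.05,0,0,0,0,0,-0.12,0,0,0,0,0,-0.2,0,0,0,0,0,-0.25,0,0,0,0,0,-0.25,0,0,0,0,0,-0.25,0,0,0])

```text
clock: 8.6
eef_pos: [467.2, 38.4, 149.6]
eef_rot: [-180.0, -0.0, 98.0]
force: [-0.1, -0.1, -0.7]
grip_width: 35.4
grip_force: 79.9
```

drive_tool(moves=[-0.1,0,0,0,0,0,-0.2,0,0,0,0,0,-0.241,0,0,0,0,0,-0.241,0,0,0,0,0,-0.241,0,0,0,0,0,-0.241,0,0.05,0,0,0,-0.241,0,0.09,0,0,0,-0.241,0,0.12,0,0,0,-0.241,0,0.145,0,0,0,-0.241,0,0.145,0,0,0])

```text
clock: 9.6
eef_pos: [476.7, -32.5, 105.5]
eef_rot: [-179.9, -0.1, 98.0]
force: [0.2, 1.3, -0.6]
grip_width: 35.0
grip_force: 79.9
```

drive_tool(moves=[0,0,0.02,0,0,0,0,0,0.04,0,0,0,0,0,0.06,0,0,0,0,0,0.08,0,0,0,0,0,0.09,0,0,0,0,0,0.096,0,0,0,0,0,0.102,0,0,0,0,0,0.104,0,0,0,0,0,0.104,0,0,0,0,0,0.104,0,0,0])

```text
clock: 10.6
eef_pos: [477.4, -33.5, 75.3]
eef_rot: [-180.0, 0.0, 98.0]
force: [-0.2, 0.2, -0.3]
grip_width: 35.1
grip_force: 80.1
```

drive_tool(moves=[0,0,0,0,0,0,0,0,0,0,0,0,0,0,0,0,0,0,0,0,0,0,0,0,0,0,0,0,0,0,0,0,0,0,0,0,0,0,0,0,0,0,0,0,0,0,0,0], gripper=1)

```text
clock: 11.4
eef_pos: [477.5, -33.4, 75.3]
eef_rot: [180.0, 0.0, 98.0]
force: [-0.3, -0.1, -0.5]
grip_width: 85.5
grip_force: 0.0
```

drive_tool(moves=[0,0,-0.1,0,0,0,0,0,-0.2,0,0,0,0,0,-0.35,0,0,0,0,0,-0.5,0,0,0,-0.3,-0.3,-0.7,0,0,0,-0.7,-0.5,-0.7,0,0,0,-0.9,-0.6,-0.7,0,0,0,-0.9,-0.6,-0.7,0,0,0,-0.9,-0.6,-0.7,0,0,0,-0.9,-0.6,-0.7,0,0,0,-0.9,-0.6,-0.7,0,0,0])

```text
clock: 12.5
eef_pos: [335.1, -328.7, 285.8]
eef_rot: [-180.0, 0.1, 97.8]
force: [1.2, 0.9, 0.2]
grip_width: 85.7
grip_force: 0.0
```

```bash
python3 - <<'E'
from h import *
im=camera("top");s=status.state();print(s["clock"],s["eef_pos"],s["force"],s["grip_width"],s["grip_force"])
cv2.imwrite("pics/t4.png",cv2.resize(im[178:262,308:440],None,fx=6,fy=6,interpolation=cv2.INTER_CUBIC))
E
```

```text
12.55 [ 334.08205322 -333.10135714  286.12320425] [-1.36540978 -3.61316403  0.39054995] 85.67842783144715 0.0
```

View pics/t4.png

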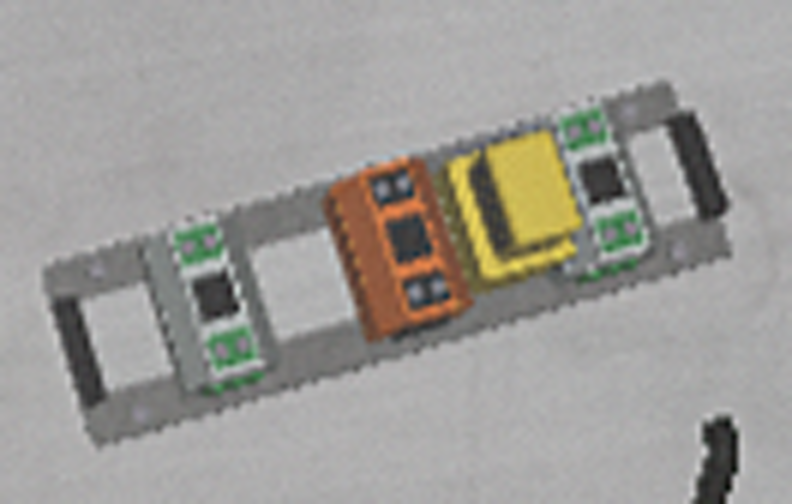

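The picture shows the spacer standing upright between the orange and right modules. The chips are at (215,297), (409,239) and (604,179), which is evenly spaced. I'll let the arm settle and check the force is near zero.

drive_tool(moves=[0,0,-0.1,0,0,0,0,0,-0.1,0,0,0,0,0,-0.1,0,0,0,0,0,-0.1,0,0,0])

```text
clock: 12.95
eef_pos: [336.6, -324.9, 314.5]
eef_rot: [-180.0, -0.1, 98.0]
force: [-0.3, -0.8, 0.2]
grip_width: 85.4
grip_force: 0.0
```

```bash
python3 - <<'E'
from h import *
f=lambda u,v:at_z("top",((u+.5)/6-.5+308,(v+.5)/6-.5+178),62)
L,O,R=f(215,297),f(409,239),f(604,179);a=np.radians(8);e=np.array([-np.sin(a),np.cos(a),0])
s=status.state();print((L-O)@e,(R-O)@e,s["force"])
l,r=(L-O)@e,(R-O)@e
if 66<l<78 and -78<r<-66 and np.linalg.norm(s["force"])<2.5: print(order.hand_in())
E
```

```text
71.27253470801287 -72.49049487241507 [-0.28383479 -0.81365986  0.21005828]
the job is handed in; nothing more can be done
None
```

The job is handed in: the yellow spacer stands released in the right-hand gap, the gaps measured about 35 mm (left) and 36 mm (right) in the last picture, and the clock read about 13 s; no verdict came back.

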